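# Twist the top tier off the pill tower

## Robot

A 6-joint arm with a two-finger parallel gripper is mounted at the origin on the work surface. World frame = base frame: x ahead of the robot, y to its left, z up, the work surface at z = 0. Lengths are in m, angles in rad, forces in N, time in s.
With the tool pointing down it reaches from about 0.275 to 0.875 m from the base axis. Payload 12.5 kg.
Tool frame: the origin (TCP) lies on the centre line of the jaws, within the pads' length; the fingertips stand r.finger_overhang ahead of it and the grasp point (between the pads) lies 3 mm ahead of it (r.finger_overhang is the distance from the TCP to the fingertips, in m); z points along the fingers, y is the direction in which the jaws open and shut (so a half turn about z gives the same grasp; the last joint's range is limited). The gripper opens to 85 mm and grips with 20 to 120 N. Pads are 22 mm wide; open, the fingers measure 114 mm over their backs; the gripper's body (76 mm by 85 mm) begins 54 mm behind the grasp point. The pads swing forward as they close: fully open they stand 13 mm farther back than shut.
Start: joints at [-1.295, 0.351, 1.652, -0, 1.139, -0.085], TCP at [0.194, -0.515, 0.253] pointing down, gripper open.
Joint ranges: [-2.75, 2.75], [-0.79, 2.1], [0.01, 2.65], [-1.57, 4.71], [0.07, 3.14], [-2.87, 2.87]. Speed limits (rad/s): [2.22, 2.22, 2.79, 3.14, 3.14, 3.14].

## Interface

Orientations are given as a unit quaternion [x, y, z, w].
In Python, from cell import r, optics gives the robot as it stands. The module is installed in compiled form; this text tells all that it offers. Calls block until the motion is done:
- r.move_to(position, orientation): joint-space move of the TCP to a pose.
- r.move_linear(position, rot=None, vel=0.15): straight line of the TCP; rot=None keeps the orientation; vel is the mean speed in m/s.
- r.set_joints(angles): joint-space move.
- r.set_gripper(opening, squeeze=None): opening from 0.0 (shut) to 1.0 (fully open); squeeze is the grip in N (None keeps the last); returns when the fingers have stopped.
- r.sleep(seconds).
- r.inverse_kinematics(position, orientation): joint angles nearest the present ones, or None.
- optics.get_image(name): name is "side" or "top" or "wrist"; returns a dict with "pixels" (400x640x3 uint8, red, green, blue), "depth" (400x640 float32, m along the optical axis (not along the pixel's ray), 0 where there is no reading), "fx", "fy", "cx", "cy" (pixels), "camera_from_world" (4x4, takes a point from world to camera coordinates); the wrist camera has in their place "mount" (4x4, takes a point from camera to tool coordinates, whose origin is the TCP and whose axes are the flange's). Camera axes: x right, y down, z forward; pixel columns grow to the right and rows downward; lengths in m; the calibration is good to about 2 mm. A picture is of the moment at which its call begins: read the wrist's pose just before it.
A pose or a line that the arm cannot do raises r.PlanningError and nothing moves.
- r.hand_in(): hands the job in, once; it reports no verdict.
Readings, each from a call of its own:
- r.current_t(): time.
- r.current_q(): joint angles.
- r.current_qvel(): joint speeds.
- r.current_effort(): joint torques, N m.
- r.current_tool_pos(): TCP position.
- r.current_ee_rot(): TCP orientation.
- r.current_contact_force(): force on the tool from outside, world axes, zero at the start.
- r.current_torque(): the same for the moment, N m.
- r.current_opening(): opening from 0.0 (shut) to 1.0 (fully open).
Only numpy, scipy, OpenCV 4.12 (cv2) and the standard library are available. Lean on these libraries where they do the work, as an engineer would, in place of code of your own. Each camera call takes 0.05 s, during which the arm holds its last target.

## Task

The top tier of the taller, three-tier white pill tower is stuck on its spigot: twist it back and forth, a clear turn of some 25 degrees or more one way and then back again before it comes off, and pull it up and free. Set it down gently, upright, near the middle of the large flat green dish and let go, without tipping it over on the way. Leave the shorter two-tier tower where it stands.

Things in the scene. Friction and masses are not known exactly. Their poses are not given: they have to be found in the camera images.
- tower: Taller white pill tower, 132 mm high, fixed to the shelf. Origin: centre of underside, z up. Foot 72 mm wide, 8 high; two fixed 52 mm tiers, 40 high each; above their shoulder (z 88 mm) a 26 mm spigot, 16 high, with the top tier pressed on. Spring pads grip it: 6 to 15 N to pull straight off, 0.1 to 0.25 N m to turn, no stops; the grip ends after 10 mm of lift, clear at 16 mm.
- tier_mid (a point): Centre (half-way up) of the taller tower's top tier: loose round white plastic compartment, flat lid, 60 mm diameter, 44 high, 60 g; underside 22 mm below the point. Grip anywhere round its side from above; its lowest 18 mm are a 55 mm skirt. Pressed on: 110 mm above the shelf, on the tower's axis. z up; its x starts along the tower's x, so the angle between them is the twist.
- dish: Large shallow round green ceramic dish, 190 mm across the rim, 14 mm high, 0.6 kg, loose on the shelf; flat inside floor 5 mm above the shelf, about 140 mm across. Origin: centre of its underside, z up. (A small saucer and a cup of the same glaze also stand about.)
- short_tower: The shorter white pill tower, two tiers, 92 mm high, widest 72 mm at the foot, top tier looking just like the other's; loose on the shelf, to be left alone. Origin: centre of its underside, z up.
Mind the look-alikes: they are no part of the job. What is shaped like the part that bears tier_mid but blue or purple is not meant.

How it is judged:
By the outcome, as a careful person would: the job done as asked, in the order asked, and still so for the second after the job is handed in, with the robot touching nothing.
It also fails if it takes over 54 s, if anything falls off the work surface, if the arm or the gripper's body presses on something with over 40 N, if the wrist force passes 120 N, or if a joint passes its speed limit or range.

## Working session

There is one attempt and no reset: what is moved stays moved. The work goes in short steps, each a Python script; the robot and the scene stay as the last script left them, time stands still between calls to the robot, and variables do not carry over. Pictures are saved under pics/ and viewed, and the job is handed in when it is done.

```bash
mkdir -p pics; cat > h.py <<'E'
import numpy as np, cv2
from cell import r, optics
def save(n,im): cv2.imwrite('pics/'+n,cv2.cvtColor(im,cv2.COLOR_RGB2BGR))
def T_wc(d,pose=None):
    return np.linalg.inv(d['camera_from_world'])
def cloud(d):
    v,u=np.mgrid[0:400,0:640]; z=d['depth']
    P=np.stack([(u-d['cx'])/d['fx']*z,(v-d['cy'])/d['fy']*z,z,np.ones_like(z)],-1)
    W=(P@T_wc(d).T)[...,:3]; W[z==0]=np.nan
    return W
E
python3 - <<'E'
from h import *
for n in ['top','side']:
    d=optics.get_image(n); save(n+'0.png',d['pixels']); np.savez('/tmp/'+n,**d)
    print(n,d['fx'],np.round(T_wc(d),3).tolist())
print(r.current_t(),r.finger_overhang,r.current_ee_rot())
E
```

```text
top 373.7552771984321 [[-0.006, -0.987, 0.16, 0.399], [-1.0, 0.003, -0.018, 0.055], [0.017, -0.16, -0.987, 0.896], [0.0, 0.0, 0.0, 1.0]]
side 474.63799950804867 [[-0.977, -0.111, 0.182, 0.33], [-0.213, 0.549, -0.808, 0.802], [-0.01, -0.828, -0.56, 0.597], [0.0, 0.0, 0.0, 1.0]]
0.1 0.022 [ 9.83773879e-01  1.79411997e-01 -5.56998681e-05 -5.35630326e-04]
```

View pics/top0.png

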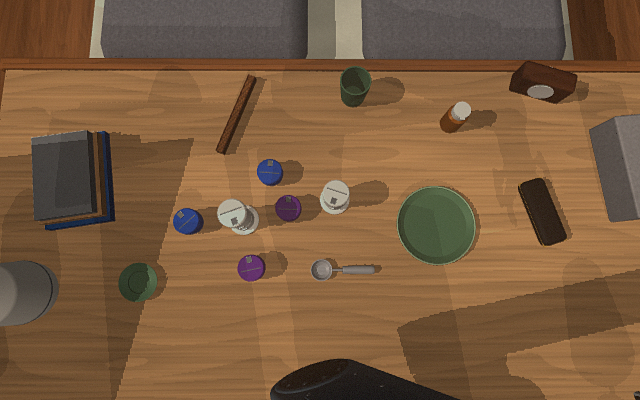

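View pics/side0.png

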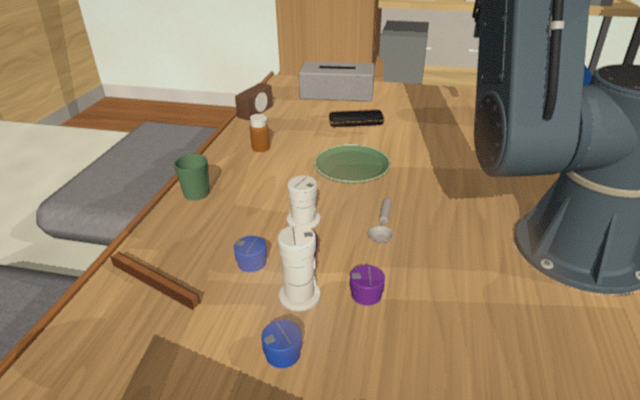

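Top view: two white towers, at (236,215), which looks taller, and (335,197). The large green dish is at (437,225), and the saucer at (138,282) and cup at (355,87) share its glaze. The loose blue and purple tiers at (187,221), (269,172), (288,208) and (251,267) are decoys. In the side view, the three-tier tower is at (298,265) and the two-tier one at (303,200). Next I'll measure heights and check a close crop.

```bash
python3 - <<'E'
from h import *
ims=[]
for n in ['top','side']:
    d=dict(np.load('/tmp/%s.npz'%n)); W=cloud(d); px=d['pixels'].astype(int); hsv=cv2.cvtColor(d['pixels'],cv2.COLOR_RGB2HSV)
    np.save('/tmp/W'+n,W)
    white=(hsv[...,1]<60)&(hsv[...,2]>110)
    for nm,(x0,x1,y0,y1) in {'top':dict(A=(212,262,195,240),B=(315,360,175,220)),'side':dict(A=(270,325,220,312),B=(280,325,172,232))}[n].items():
        P=W[y0:y1,x0:x1].reshape(-1,3); 
        P=P[np.isfinite(P[:,0])]
        zt=np.percentile(P[:,2],98); 
        Q=P[(P[:,2]>zt-.006)]
        c,rad=cv2.minEnclosingCircle((Q[:,:2]*1000).astype(np.float32))
        print(n,nm,'ztop',zt.round(4),'med',np.median(Q,0).round(4),'circ',c,rad,len(Q))
    if n=='top':
        m=(hsv[...,0]>45)&(hsv[...,0]<85)&(hsv[...,1]>60); m[:, :390]=0; m[:,485:]=0;m[:180]=0;m[270:]=0
        Q=W[m]; c,rad=cv2.minEnclosingCircle((Q[np.isfinite(Q[:,0])][:,:2]*1000).astype(np.float32)); print('dish',c,rad,np.nanpercentile(Q[:,2],[5,50,98]))
        # nearby obstacles height
        for nm,(u,v) in dict(pur1=(288,208),pur2=(251,267),bl1=(187,221),bl2=(269,172)).items(): print(nm,np.nanmedian(W[v-3:v+4,u-3:u+4].reshape(-1,3),0).round(3))
        ims.append(cv2.resize(d['pixels'][150:290,160:370],None,fx=2.8,fy=2.8,interpolation=cv2.INTER_CUBIC))
    else: side=cv2.resize(d['pixels'][170:320,230:400],None,fx=3.5,fy=3.5,interpolation=cv2.INTER_CUBIC)
save('c_top.png',ims[0]); save('c_side.png',side)
E
```

```text
top A ztop 0.1342 med [0.5037 0.234  0.1323] circ (504.83892822265625, 234.50262451171875) 30.2080078125 653
top B ztop 0.0942 med [0.5526 0.0167 0.0921] circ (553.2894287109375, 16.70075035095215) 29.86972999572754 568
dish (491.7094421386719, -222.72607421875) 92.22863006591797 [0.00283065 0.00550472 0.01275889]
pur1 [0.526 0.125 0.045]
pur2 [0.393 0.207 0.044]
bl1 [0.497 0.355 0.044]
bl2 [0.611 0.17  0.045]
side A ztop 0.1327 med [0.5036 0.2395 0.1317] circ (504.8594665527344, 235.9235382080078) 30.375011444091797 739
side B ztop 0.1322 med [0.5085 0.2182 0.1317] circ (507.7557067871094, 221.84658813476562) 26.53435516357422 176
```

View pics/c_side.png

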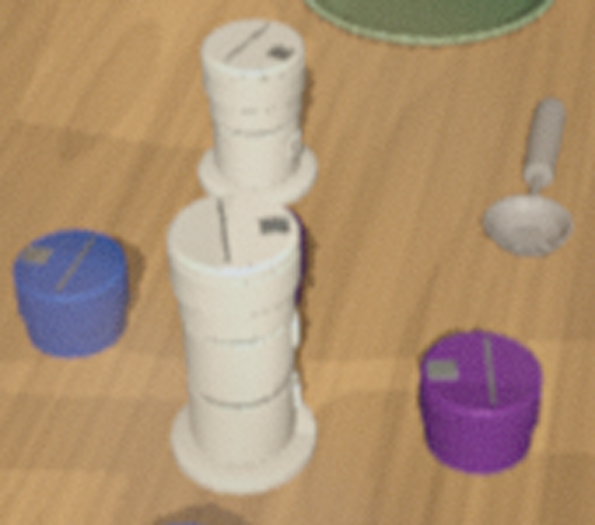

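View pics/c_top.png

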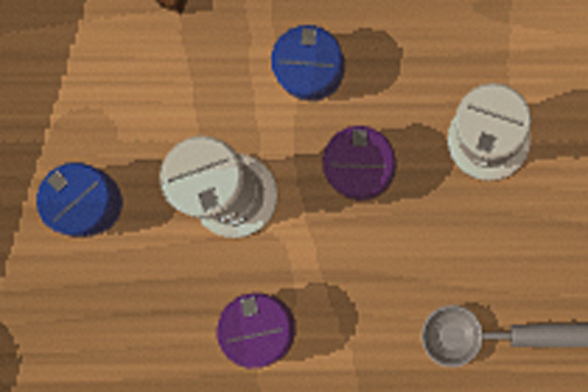

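Tower A (236,215) has its top at 132 mm and a 30 mm lid radius, so it is the taller three-tier tower. Top and side views agree to about 1.5 mm. B is 92 mm high and stays where it is. I'll approach A now.

```bash
cat >> h.py <<'E'
TX,TY=0.5048,0.2353
DX,DY=0.492,-0.223
def quat(a): return [float(np.cos(a/2)),float(np.sin(a/2)),0.,0.]
def st(m=''): print(m,'t',round(r.current_t(),2),'p',np.round(r.current_tool_pos(),4),'F',np.round(r.current_contact_force(),1),'M',np.round(r.current_torque(),2),'op',round(r.current_opening(),3),'q',np.round(r.current_q(),3))
E
python3 - <<'E'
from h import *
q=quat(2.0)
print(r.inverse_kinematics([TX,TY,.22],q),r.inverse_kinematics([DX,DY,.22],q))
r.move_to([TX,TY,.22],q); st('hover')
T=np.eye(4)
from scipy.spatial.transform import Rotation as R
T[:3,:3]=R.from_quat(r.current_ee_rot()).as_matrix(); T[:3,3]=r.current_tool_pos()
d=optics.get_image('wrist'); save('w1.png',d['pixels'])
d['camera_from_world']=np.linalg.inv(T@d['mount']); W=cloud(d)
m=(W[...,2]>.125)&(W[...,2]<.138)&(np.hypot(W[...,0]-TX,W[...,1]-TY)<.045)
Q=W[m]; print(len(Q)); 
if len(Q): print(cv2.minEnclosingCircle((Q[:,:2]*1000).astype(np.float32)),np.median(Q,0))
E
```

```text
[ 3.52594126e-01  3.99807202e-01  1.66841245e+00 -4.44089210e-16
  1.07337301e+00 -7.66095474e-02] [-5.11744325e-01  3.70599804e-01  1.71233117e+00 -4.44089210e-16
  1.05866168e+00 -9.40947998e-01]
hover t 2.96 p [0.5051 0.2347 0.22  ] F [ 0.4 -0.4  0.4] M [ 0.04 -0.04 -0.01] op 0.995 q [ 0.352  0.4    1.668 -0.     1.073 -0.077]
5816
((503.693115234375, 233.0887451171875), 30.20714569091797) [0.50295625 0.23523344 0.13101685]
```

View pics/w1.png

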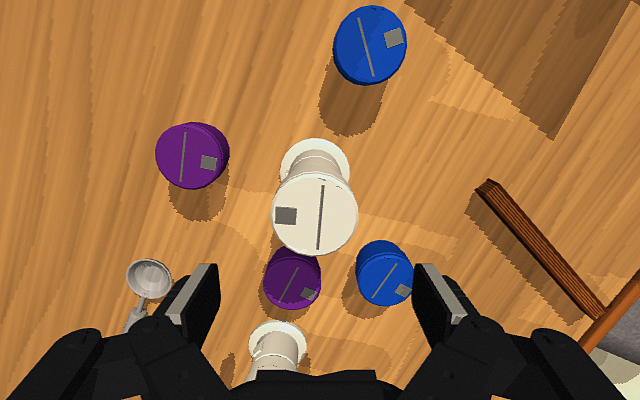

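The wrist view shows the white lid at (315,215), midway between the jaws, with the purple and blue decoys standing clear. All three centre estimates agree within 2–3 mm. I'll descend and grip.

```bash
python3 - <<'E'
from h import *
r.move_linear([.5045,.2345,.118],vel=.08); st('down')
r.set_gripper(0.0,squeeze=50); st('grip')
d=optics.get_image('top'); save('t1.png',cv2.resize(d['pixels'][150:290,160:370],None,fx=2.8,fy=2.8))
d=optics.get_image('side'); save('s1.png',cv2.resize(d['pixels'][170:320,230:400],None,fx=3.5,fy=3.5))
E
```

```text
down t 4.43 p [0.5048 0.2346 0.1185] F [-1.1  0.3  1. ] M [ 0.05  0.02 -0.02] op 1.001 q [ 0.351  0.536  1.745 -0.     0.86  -0.078]
grip t 4.8 p [0.5044 0.2344 0.1186] F [-4.1 -1.8  6.7] M [-0.23  0.56 -0.04] op 0.691 q [ 0.351  0.536  1.745 -0.     0.861 -0.078]
```

View pics/s1.png

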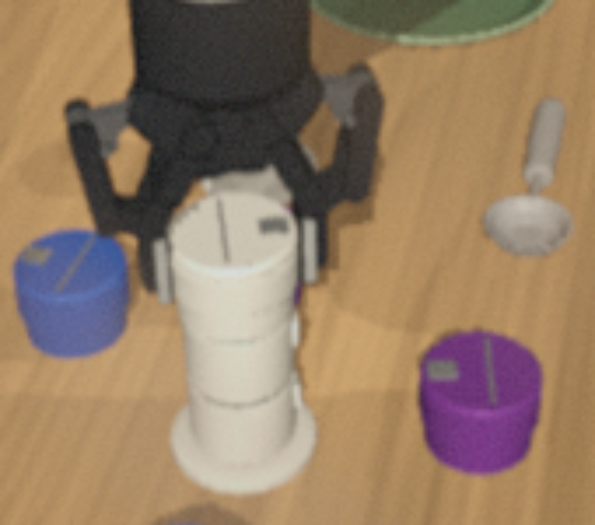

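The pads sit either side of the upper band and the opening is about 59 mm, which fits the 60 mm tier. The mark reference is the lid line at crop (222,230). Twisting now, with force monitoring.

```bash
python3 - <<'E'
from h import *
q0=np.array(r.current_q()); np.save('/tmp/q0',q0)
for i,a in enumerate([20,42]):
    q=q0.copy(); q[5]+=np.radians(a); r.set_joints(q.tolist()); st(a)
d=optics.get_image('side'); save('s2.png',cv2.resize(d['pixels'][170:320,230:400],None,fx=3.5,fy=3.5))
E
```

```text
20 t 5.33 p [0.5043 0.2344 0.1186] F [-0.5 -1.   0.8] M [-0.18  0.22 -0.02] op 0.69 q [ 0.351  0.536  1.745 -0.     0.861  0.267]
42 t 5.78 p [0.5044 0.2343 0.1186] F [-1.2 -2.   0.4] M [-0.3   0.13 -0.1 ] op 0.692 q [ 0.351  0.536  1.745 -0.     0.861  0.65 ]
```

View pics/s2.png

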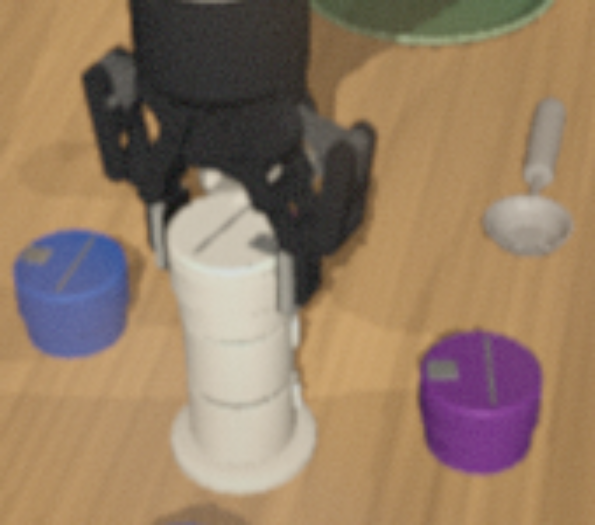

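The lid line has swung clearly, from near vertical to about 45° at crop (220,230), so the tier turned with the jaws. Next I'll twist back past the start, return to zero, and pull up.

```bash
python3 - <<'E'
from h import *
q0=np.load('/tmp/q0.npy')
for a in [0,-35]:
    q=q0.copy(); q[5]+=np.radians(a); r.set_joints(q.tolist()); st(a)
d=optics.get_image('side'); A=cv2.resize(d['pixels'][170:320,230:400],None,fx=2.2,fy=2.2)
r.set_joints(q0.tolist()); st('0')
d=optics.get_image('side'); B=cv2.resize(d['pixels'][170:320,230:400],None,fx=2.2,fy=2.2)
save('s3.png',np.hstack([A,B]))
E
```

```text
0 t 6.57 p [0.5043 0.2346 0.1186] F [-1.9 -1.   2.2] M [-0.04  0.23  0.03] op 0.687 q [ 0.352  0.536  1.745  0.     0.861 -0.077]
-35 t 7.2 p [0.5044 0.2344 0.1186] F [-2.  -1.8  2.6] M [-0.22  0.33  0.17] op 0.689 q [ 0.351  0.536  1.745 -0.     0.861 -0.685]
0 t 7.88 p [0.5043 0.2345 0.1186] F [-2.4 -1.5  2. ] M [-0.14  0.34 -0.07] op 0.69 q [ 0.351  0.536  1.745  0.     0.861 -0.08 ]
```

View pics/s3.png

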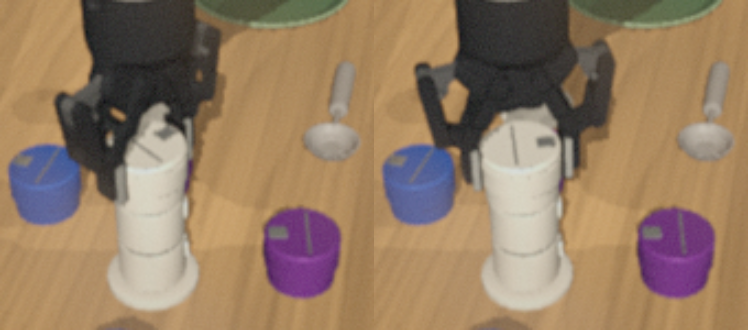

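The line turned the other way at left (150,150) and is back at its start angle at right (515,145). Time to pull it off.

```bash
python3 - <<'E'
from h import *
p=np.array(r.current_tool_pos())
for dz in [.005,.012,.022]:
    r.move_linear([.5045,.2345,.118+dz],vel=.03); st(dz)
r.move_linear([.5045,.2345,.118+.085],vel=.1); st('up')
d=optics.get_image('side'); save('s4.png',d['pixels'][100:320,200:440].repeat(2,0).repeat(2,1))
E
```

```text
0.005 t 8.23 p [0.5045 0.2345 0.1233] F [-2.4 -1.3  1.9] M [-0.26  0.63  0.02] op 0.69 q [ 0.351  0.529  1.742 -0.     0.871 -0.078]
0.012 t 8.62 p [0.5057 0.2349 0.1315] F [-0.9  0.2  7.4] M [-0.07  0.12 -0.05] op 0.684 q [ 0.351  0.517  1.737 -0.     0.884 -0.078]
0.022 t 9.1 p [0.5045 0.2345 0.1401] F [ 0.3  0.1 -0.9] M [ 0.02  0.01 -0.  ] op 0.692 q [ 0.351  0.504  1.733 -0.     0.905 -0.078]
up t 9.88 p [0.5042 0.2344 0.2025] F [ 0.3  0.3 -0.7] M [ 0.02 -0.01  0.04] op 0.69 q [ 0.351  0.42   1.687 -0.     1.036 -0.078]
```

View pics/s4.png

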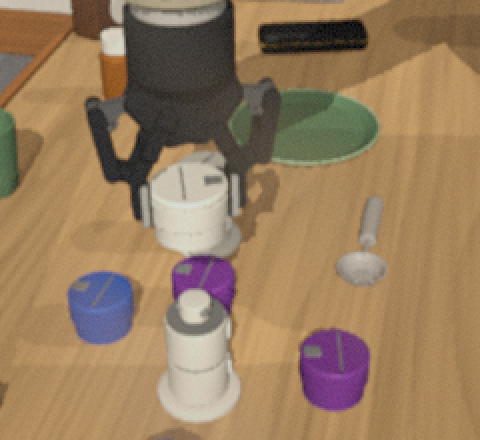

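The tier is free and held upright at (190,205), with the bare spigot at (195,305). I'll carry it over the dish and measure the lid height and tilt, plus the dish, before lowering.

```bash
python3 - <<'E'
from h import *
r.move_linear([.50,0.0,.215],vel=.2)
r.move_linear([DX,DY,.205],vel=.2); st('over')
for n in ['side','top']:
    d=optics.get_image(n); W=cloud(d)
    if n=='side': save('s5.png',d['pixels'][40:260,200:440].repeat(2,0).repeat(2,1))
    hsv=cv2.cvtColor(d['pixels'],cv2.COLOR_RGB2HSV)
    m=(np.hypot(W[...,0]-DX,W[...,1]-DY)<.034)&(W[...,2]<.235)&(W[...,2]>.15)&(hsv[...,1]<60)&(hsv[...,2]>120)
    Q=W[m]; print(n,len(Q))
    if len(Q)>50:
        t=Q[Q[:,2]>np.percentile(Q[:,2],95)-.006]; c=t.mean(0); nrm=np.linalg.svd(t-c)[2][2]
        print(c,np.percentile(Q[:,2],[2,50,98]),'tilt',np.degrees(np.arccos(abs(nrm[2]))))
    g=(hsv[...,0]>45)&(hsv[...,0]<85)&(hsv[...,1]>60)&(np.hypot(W[...,0]-DX,W[...,1]-DY)<.12)&(W[...,2]<.03)
    print('dish',cv2.minEnclosingCircle((W[g][:,:2]*1000).astype(np.float32)),np.percentile(W[g][:,2],[5,50,95]))
E
```

```text
over t 12.53 p [ 0.4921 -0.2221  0.205 ] F [-0.4 -0.3 -0.1] M [-0.01  0.02  0.03] op 0.69 q [-0.51   0.389  1.727  0.     1.026 -0.94 ]
side 629
[ 0.49058559 -0.21492617  0.21772178] [0.17615605 0.20654061 0.21958447] tilt 2.4225872450947734
dish ((478.4501647949219, -248.5775909423828), 82.93170928955078) [0.00352319 0.00609553 0.01159229]
top 525
[ 0.48993433 -0.20758967  0.21825734] [0.17841704 0.21757326 0.22064636] tilt 1.4717294914742112
dish ((491.60736083984375, -222.7175750732422), 92.40399932861328) [0.00277771 0.00542777 0.01034378]
```

View pics/s5.png

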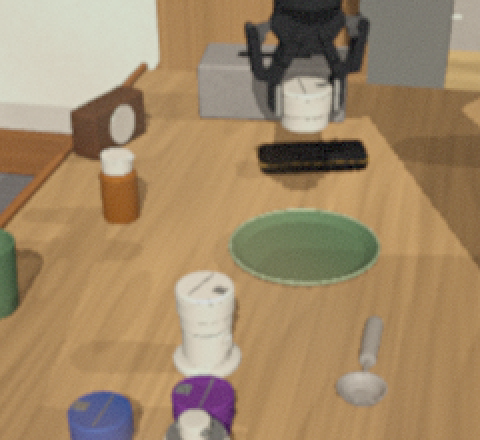

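The tier hangs upright over the dish (tilt about 2°, near noise level). The lid is at 0.219, so the underside is at 0.175 and touchdown should come at TCP z ≈ 0.035. I'll lower it guarded.

```bash
python3 - <<'E'
from h import *
r.move_linear([DX,DY,.06],vel=.12)
r.move_linear([DX,DY,.041],vel=.04); r.sleep(.1); st('near')
f0=np.array(r.current_contact_force())[2]; z=.041
while z>.029:
    z-=.001; r.move_linear([DX,DY,z],vel=.02); r.sleep(.03)
    f=np.mean([r.current_contact_force()[2] for _ in range(3)])-f0; print(round(z,4),round(f,2))
    if f>2: break
st('touch')
d=optics.get_image('side'); save('s6.png',d['pixels'][90:230,260:440].repeat(3,0).repeat(3,1))
E
```

```text
near t 14.71 p [ 0.4921 -0.2231  0.0411] F [ 0.4  0.2 -0.2] M [ 0.04  0.04 -0.03] op 0.688 q [-0.512  0.643  1.812 -0.     0.686 -0.941]
0.04 0.15
0.039 0.01
0.038 -0.03
0.037 -0.06
0.036 -0.0
0.035 8.79
touch t 16.41 p [ 0.4921 -0.2231  0.0356] F [-2.1  2.1  8.6] M [0.23 0.43 0.01] op 0.688 q [-0.512  0.653  1.813 -0.     0.675 -0.941]
```

View pics/s6.png

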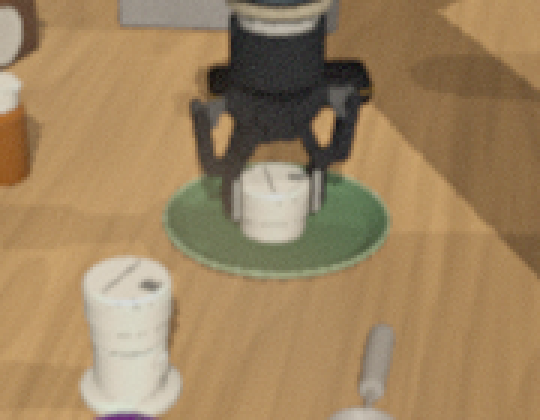

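It touched down at the predicted height, sitting upright at (272,200) in the middle of the dish. Releasing and retreating straight up.

```bash
python3 - <<'E'
from h import *
r.set_gripper(.78); st('half'); r.set_gripper(1.0); r.sleep(.2); st('open')
r.move_linear([DX,DY,.10],vel=.06); r.move_linear([DX,DY,.22],vel=.15)
r.move_to([.35,-.40,.25],r.current_ee_rot()); r.sleep(.3); st('away')
ims=[]
for n in ['top','side']:
    d=optics.get_image(n); W=cloud(d); ims.append(d['pixels'])
    hsv=cv2.cvtColor(d['pixels'],cv2.COLOR_RGB2HSV)
    m=(np.hypot(W[...,0]-DX,W[...,1]-DY)<.06)&(W[...,2]>.044)&(W[...,2]<.06)&(hsv[...,1]<80)
    Q=W[m]; c=Q.mean(0); print(n,'lid',cv2.minEnclosingCircle((Q[:,:2]*1000).astype(np.float32)),c,np.degrees(np.arccos(abs(np.linalg.svd(Q-c)[2][2][2]))))
    m=(np.hypot(W[...,0]-.553,W[...,1]-.0167)<.05)&(W[...,2]>.086)&(W[...,2]<.1)
    print('short',cv2.minEnclosingCircle((W[m][:,:2]*1000).astype(np.float32)))
    g=(hsv[...,0]>45)&(hsv[...,0]<85)&(hsv[...,1]>60)&(np.hypot(W[...,0]-DX,W[...,1]-DY)<.12)&(W[...,2]<.03)
    print('dish',cv2.minEnclosingCircle((W[g][:,:2]*1000).astype(np.float32)))
save('f.png',np.vstack([ims[0][100:320,100:],ims[1][90:350,100:]]))
E
```

```text
half t 16.71 p [ 0.492  -0.223   0.0349] F [-0.3  0.7  0.5] M [ 0.02 -0.    0.04] op 0.777 q [-0.512  0.655  1.813 -0.     0.674 -0.941]
open t 17.24 p [ 0.492 -0.223  0.035] F [-0.4  0.4 -0.2] M [-0.01 -0.01 -0.  ] op 1.0 q [-0.512  0.655  1.813 -0.     0.674 -0.941]
away t 20.64 p [ 0.3506 -0.3994  0.2499] F [ 0.5 -0.6 -0.5] M [-0.01 -0.05 -0.04] op 0.999 q [-9.380e-01  3.220e-01  1.702e+00 -1.000e-03  1.119e+00 -1.368e+00]
top lid ((492.477783203125, -222.97528076171875), 30.439605712890625) [ 0.49211864 -0.22188057  0.04902312] 0.21325045893094577
short ((553.169677734375, 16.60811424255371), 30.043960571289062)
dish ((491.6679992675781, -223.07546997070312), 92.59532165527344)
side lid ((491.41741943359375, -220.65597534179688), 33.15335464477539) [ 0.49238191 -0.21757153  0.04859279] 1.5918968893715442
short ((554.3351440429688, 17.97291374206543), 31.315101623535156)
dish ((480.7151184082031, -245.01258850097656), 85.492919921875)
```

View pics/f.png

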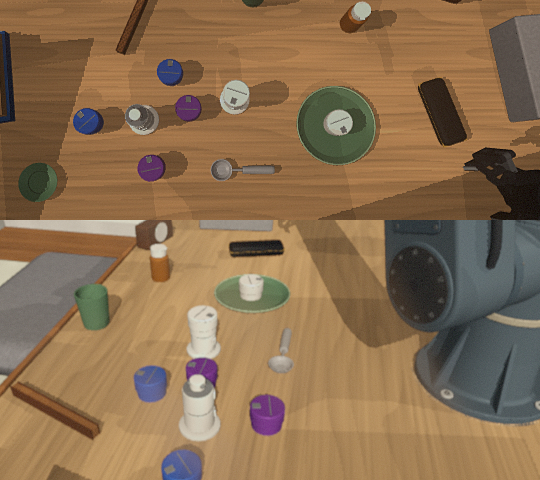

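The tier stands upright in the centre of the dish, at (338,122) in the top half of the picture. The short tower at (235,97) hasn't moved, and the arm is clear.

```bash
python3 -c "
from h import *
r.hand_in()"
```

```text
the job is handed in; nothing more can be done
```

The taller tower's top tier is off its spigot and standing upright in the middle of the green dish, and I have handed the job in. I gripped it from above at about 50 N, turned it about 42° one way, then back through zero to −35° and back to its start angle. The lid mark followed each turn. I then pulled it straight up and set it down under force guard, with about 9 N at touchdown, before letting go.

Last checks, at about 20.6 s on the robot's clock:
- **Placement:** in the top view the lid centre is within 1 mm of the dish centre. The lid is 49 mm above the shelf, as expected, and tilted 0.2°.
- **Short tower and dish:** in the top view neither moved by more than 0.5 mm.
- **Robot:** open and clear of everything.
- **Disagreement:** the side camera put the dish centre 1–2 cm off. I did not use that figure, as the top view matched its own earlier readings; I put the gap down to that camera's oblique view, with part of the dish masked out. It also read the lid tilt as 1.6°, which I took as depth noise.

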